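# Reset the tripped monitor power unit

### The job

The blue-marked power unit of the patient monitor has tripped: push its sliding cover fully open by the tab, reach a fingertip down into the well and press the sunken blue key right down, holding it there without a break for at least two seconds. Then let the key come up and push the cover fully shut again. Pick nothing up, and leave the red-marked unit and the loose things on the desk as they are.

Things in the scene. Friction and masses are not known exactly. Their poses are not given: they have to be found in the camera images.
- blue_unit: blue-marked charcoal power unit, 130 (x) x 150 (y) x 60 (z) mm, fixed to the desk; blue stripe along the -x edge of its top (the deck, 60 mm up). Origin: centre of its underside. A 48 x 48 mm square well, aligned with the unit, is sunk in the deck at (-10, -35) mm. Two rails, 5 mm high, 4 mm thick, run along y at x = -42.5 and +22.5 mm
- blue_cover (a joint): white sliding cover, 58 x 58 mm, top 4.5 mm above the deck; across its middle an upright blue tab, 36 (x) x 6 (y) mm, rising 16 mm above the plate. Value in m: 0 shut (centred over the well), 0.060 fully open (slid to the unit's +y, at its stop). May start up to 0.015 open. About 1.5 N friction; stays where left; cannot be lifted off
- blue_tab_top (a point): centre of the top edge of the tab on the blue unit's cover, 80.5 mm above the desk; moves with the cover
- blue_key (a joint): blue round key, 34 mm across, at the bottom of the blue unit's well; a spring push key. Value in m: 0 up, 0.006 fully down. The spring needs about 4 N to hold it fully down and brings it back up when let go
- blue_key_top (a point): centre of the top face of the blue key; key up, it is 40 mm above the desk, 20 mm below the deck; pressed right down 34 mm above the desk. The well's floor round the key is 31 mm above the desk
- red_unit: red-marked charcoal power unit, 130 (x) x 150 (y) x 60 (z) mm, fixed to the desk; red stripe along the -x edge of its top (the deck, 60 mm up). Origin: centre of its underside. A 48 x 48 mm square well, aligned with the unit, is sunk in the deck at (-10, -35) mm. Two rails, 5 mm high, 4 mm thick, run along y at x = -42.5 and +22.5 mm
- red_cover (a joint): white sliding cover, 58 x 58 mm, top 4.5 mm above the deck; across its middle an upright red tab, 36 (x) x 6 (y) mm, rising 16 mm above the plate. Value in m: 0 shut (centred over the well), 0.060 fully open (slid to the unit's +y, at its stop). May start up to 0.015 open. About 1.5 N friction; stays where left; cannot be lifted off
- red_tab_top (a point): centre of the top edge of the tab on the red unit's cover, 80.5 mm above the desk; moves with the cover
- red_key (a joint): red round key, 34 mm across, at the bottom of the red unit's well; a spring push key. Value in m: 0 up, 0.006 fully down. The spring needs about 4 N to hold it fully down and brings it back up when let go
- red_key_top (a point): centre of the top face of the red key; key up, it is 40 mm above the desk, 20 mm below the deck; pressed right down 34 mm above the desk. The well's floor round the key is 31 mm above the desk
- pill_jar: small amber jar with a white cap and a paper label, 42 mm across, 72 mm high, loose, standing between the units. Origin: centre of its underside
- mug: white ceramic cup without handle, 72 mm across, 80 mm high, loose, standing beyond the units. Origin: centre of its underside
- oximeter: fingertip pulse oximeter, white and green, 58 x 32 x 29 mm, loose, lying on the desk on the robot's side. Origin: centre of its underside
Things that resemble listed ones, but are neither listed nor needed, are in the scene too. Several things have the shape of the mug; the one meant has the colours described above.

How it is judged:
By the outcome, as a careful person would: the job done as asked, in the order asked, and still so for the second after the job is handed in, with the robot touching nothing.
It also fails if it takes over 54 s, if anything falls off the work surface, if the arm or the gripper's body presses on something with over 40 N, if the wrist force passes 120 N, or if a joint passes its speed limit or range.

### The arm

A 7-joint arm with a two-finger parallel gripper is mounted at the origin on the work surface. World frame = base frame: x ahead of the robot, y to its left, z up, the work surface at z = 0. Lengths are in m, angles in degrees, forces in N, time in s.
With the tool pointing down it reaches from about 0.425 to 0.875 m from the base axis. Payload 8.4 kg.
Tool frame: the origin (TCP) lies at the very end of the fingers, on their centre line; the grasp point (between the pads) lies 19 mm behind it; z points along the fingers, x is the direction in which the jaws open and shut, and the axes are right-handed (so a half turn about z gives the same grasp; the last joint's range is limited). The gripper opens to 85 mm and grips with 20 to 120 N. Pads are 22 mm wide; open, the fingers measure 114 mm over their backs; the gripper's body (76 mm by 85 mm) begins 54 mm behind the grasp point. The pads swing forward as they close: fully open they stand 13 mm farther back than shut.
Start: joints at [-74.668, 19.091, 2.286, 83.961, -0.768, 76.965, -3.352], TCP at [0.233, 0.607, 0.231] pointing down, gripper open.
Joint ranges: [-147.57, 147.57], [-21.85, 119.76], [-74.77, 79.35], [14.55, 137.4], [-85.83, 265.84], [4.83, 119.75], [-152.11, 152.11]. Speed limits (degrees/s): [127.2, 127.2, 159.86, 159.86, 180, 180, 180].

### API

Orientations are given as [roll, pitch, yaw] about the fixed x, y, z axes, in that order (R = Rz(yaw) Ry(pitch) Rx(roll)).
In Python, from station import robot gives the robot as it stands. The module is installed in compiled form; this text tells all that it offers.
- The arm moves only by the tool drive_tool, never from a script. Its argument "increments" is a list of rows, each an object of numbers: "ax", "ay", "az": the turn, a rotation vector about the world's x, y, z in degrees; "dx", "dy", "dz": the shift along the world's x, y, z in mm; "jaw": the finger opening in mm, from 0 to 85.4. In form: [{"ax": .., "ay": .., "az": .., "dx": .., "dy": .., "dz": .., "jaw": ..}, ...]. A call has 1 to 20 rows; each row shifts and turns the commanded pose from where the row before left it; what a row does not reach is not made up. A row lasts 1/12 s, in which the tool goes at most 41.7 mm and 7.16 degrees, less where a joint would pass 70% of its speed; a pose out of reach is approached as far as the arm can. A call with a gripper value outside its range is refused whole. The fingers move at their own pace and stop on an object; "grip_force" is the grip in N (left out, the last holds). Time passes only in rows, so rows that do not move let the fingers close. It gives the time, the measured TCP pose, the force and the opening at its end, in the units of the state.
- robot.get_obs(): the state, without advancing time (a new reading comes with each control period).
- robot.camera(name): name is "scene" or "top"; returns a dict with "pixels" (480x640x3 uint8, blue, green, red), "fx", "fy", "cx", "cy" (pixels), "k1" (the pictures are not rectified: a ray, as slopes to the right and down, at radius r is drawn at 1 + k1 r^2 times it, then the intrinsics apply), "R" (3x3) and "t" (3): a world point X has camera coordinates R X + t. Camera axes: x right, y down, z forward; pixel columns grow to the right and rows downward; lengths in m; the calibration is good to about 2 mm. A picture is of the moment at which its call begins. There is no depth.
- robot.sign_off(): hands the job in, once; it reports no verdict.
The state is a dict: "time": time; "joint_pos": joint angles; "qvel": joint speeds; "joint_efforts": joint torques, N m; "eef_pos": TCP position; "tcp_rot": TCP orientation; "contact_force": force on the tool from outside, world axes, zero at the start; "torque": the same for the moment, N m; "width": opening from 0.0 (shut) to 1.0 (fully open).
Only numpy, scipy, OpenCV 4.12 (cv2) and the standard library are available. Lean on these libraries where they do the work, as an engineer would, in place of code of your own. Each camera call takes 0.05 s, during which the arm holds its last target.

## Working session

There is one attempt and no reset: what is moved stays moved. The work goes in short steps, Python scripts to look and compute and a tool call to move; the robot and the scene stay as the last step left them, time stands still between calls to the robot, and variables do not carry over. Pictures are saved under pics/ and viewed, and the job is handed in when it is done.

Besides the shell and the picture viewer there is one more tool, called after "Call:" by a JSON object that holds its "name" and its "arguments". drive_tool: Moves the arm, as the interface text tells. Its arguments: {"type":"object","properties":{"increments":{"type":"array","items":{"type":"object","properties":{"ax":{"type":"number"},"ay":{"type":"number"},"az":{"type":"number"},"dx":{"type":"number"},"dy":{"type":"number"},"dz":{"type":"number"},"jaw":{"type":"number"}}}},"grip_force":{"type":"number"}},"required":["increments"]}

```bash
mkdir -p pics; python3 - <<'E'
from station import robot
import cv2,numpy as np
o=robot.get_obs()
print(o['time'],o['eef_pos'],o['tcp_rot'],o['contact_force'],o['width'])
for n in('scene','top'):
    c=robot.camera(n); cv2.imwrite(f'pics/{n}0.png',c['pixels'])
    print(n,c['fx'],c['fy'],c['cx'],c['cy'],c['k1'],np.round(c['R'],4).tolist(),np.round(c['t'],4).tolist())
E
```

```text
0.0 [0.23296085 0.6063222  0.23039575] [1.79994040e+02 9.38103340e-02 6.89837905e+01] [ 0.58266954 -0.63670311  1.1066497 ] 0.999498320993365
scene 504.69971687687837 504.69971687687837 312.3972239844207 234.55719412240884 -0.0901613434158852 [[0.1778, 0.9841, 0.0012], [0.6235, -0.1117, -0.7738], [-0.7613, 0.1383, -0.6334]] [-0.0897, -0.3152, 1.2537]
top 552.789620410927 552.789620410927 321.4175653841747 238.3863928313154 -0.04284534214279576 [[0.0153, -0.9996, -0.022], [-0.9938, -0.0127, -0.1108], [0.1105, 0.0235, -0.9936]] [-0.0195, 0.636, 0.8822]
```

View pics/scene0.png

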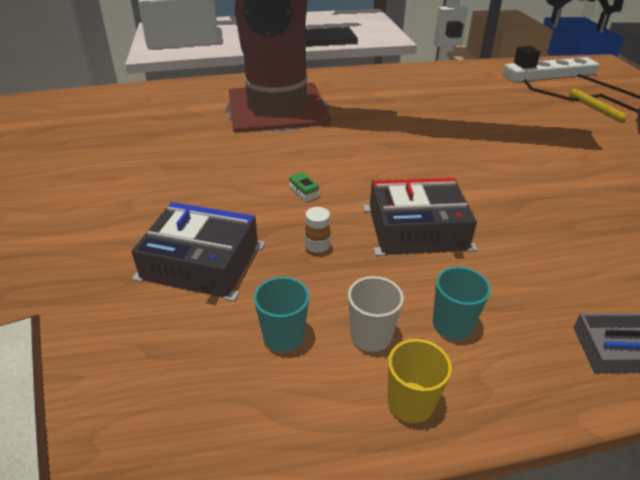

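View pics/top0.png

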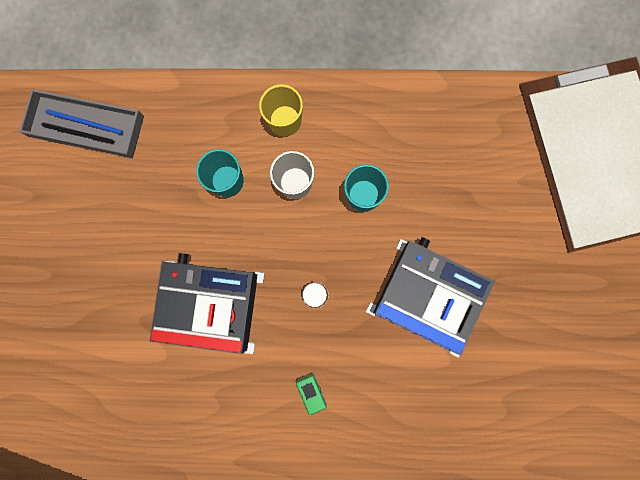

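The scene shows the blue unit on the robot's right, around (430,298) in the top view and (198,245) in the scene view. Its cover is slightly open. Next I'll enlarge both views to measure it.

```bash
python3 - <<'E'
import cv2
a=cv2.imread('pics/top0.png')[225:365,355:505]; cv2.imwrite('pics/topc.png',cv2.resize(a,None,fx=5,fy=4.2857 if 0 else 4,interpolation=cv2.INTER_CUBIC) if 0 else cv2.resize(a,None,fx=4,fy=4,interpolation=cv2.INTER_CUBIC))
a=cv2.imread('pics/scene0.png')[195:305,125:275]; cv2.imwrite('pics/scenec.png',cv2.resize(a,None,fx=5,fy=5,interpolation=cv2.INTER_CUBIC))
E
```

```text
(no output)
```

View pics/topc.png

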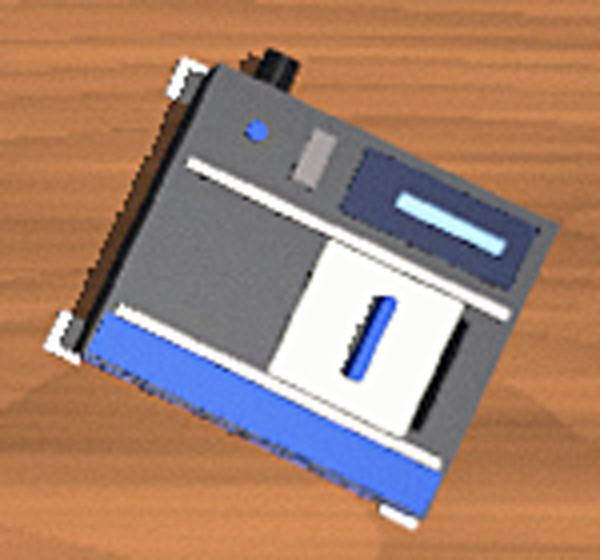

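View pics/scenec.png

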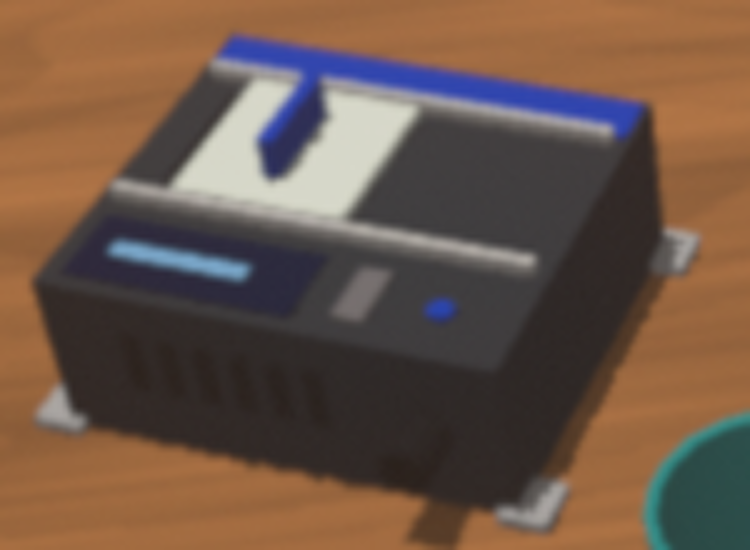

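```bash
cat > m.py <<'E'
import numpy as np,cv2
from scipy.optimize import least_squares
def proj(c,X):
    K=np.array([[c['fx'],0,c['cx']],[0,c['fy'],c['cy']],[0,0,1]])
    return cv2.projectPoints(np.asarray(X,float).reshape(-1,3),cv2.Rodrigues(np.array(c['R']))[0],np.array(c['t'],float),K,np.array([c['k1'],0,0,0,0.]))[0].reshape(-1,2)
def w(p,X):
    x,y,a=p; c,s=np.cos(a),np.sin(a); X=np.asarray(X,float).reshape(-1,3)
    return np.c_[x+c*X[:,0]-s*X[:,1],y+s*X[:,0]+c*X[:,1],X[:,2]]
E
python3 - <<'E'
from m import *
from station import robot
cs=robot.camera('scene');ct=robot.camera('top')
def T(l):return (np.array(l,float)-1.5)/4+[355,225]
def S(l):return (np.array(l,float)-2)/5+[125,195]
tc=T([(84,356),(420,522),(556,226),(217,66)]); sc=S([(651,104),(233,36),(35,283),(497,371)])
L=np.array([(-65,75),(-65,-75),(65,-75),(65,75)])/1e3
pt=T([(330,238),(467,303),(405,437),(268,372)])
P=np.array([(19,29),(19,-29),(-39,-29),(-39,29)])/1e3
tt=T([(371,338)]); ts=S([(288,106)])
def f(v,two=3,full=False):
    x,y,a,z,q,zt=v
    D=np.c_[L,np.full(4,z)]; C=np.c_[P+[0,-.035+q],np.full(4,z+.0045)]; t=np.array([[-.01,-.035+q,zt]])
    r=[]
    if two&1: r+=[proj(ct,w(v[:3],D))-tc,proj(ct,w(v[:3],C))-pt,proj(ct,w(v[:3],t))-tt]
    if two&2: r+=[proj(cs,w(v[:3],D))-sc,proj(cs,w(v[:3],t))-ts]
    if two!=3: r.append(np.array([[z-.06,zt-.0805]])*1e5)
    return np.vstack(r).ravel()
for two in(3,1,2):
    s=least_squares(f,[.57,-.25,-.41,.06,.005,.08],args=(two,))
    v=s.x;print(two,np.round(v,4),np.degrees(v[2]),np.abs(s.fun[:]).max(), np.sqrt((s.fun**2).mean()))
    q=v[4]
    print(' tab',w(v[:3],[-.01,-.035+q,.08])[0],'well',w(v[:3],[-.01,-.035,.04])[0])
E
```

```text
3 [ 0.5419 -0.1916 -0.4346  0.061   0.0107  0.0809] -24.89914378070242 1.7646998068333346 0.6638937116850246
 tab [ 0.52261112 -0.20944697  0.08      ] well [ 0.51811307 -0.21913757  0.04      ]
1 [ 0.5418 -0.1928 -0.435   0.06    0.0114  0.0805] -24.92257640263256 1.063363468763157 0.5734159003316002
 tab [ 0.52280682 -0.21001631  0.08      ] well [ 0.51801556 -0.22032756  0.04      ]
2 [ 0.5407 -0.1907 -0.4351  0.06    0.0113  0.0805] -24.92814125181217 0.43176964257057193 0.18851120555896708
 tab [ 0.52160279 -0.20805594  0.08      ] well [ 0.51685591 -0.21826909  0.04      ]
```

```bash
python3 - <<'E'
import numpy as np
p0=np.array([.23296,.60632]);p1=np.array([.5124,-.2311])
a0,a1=[np.arctan2(p[1],p[0]) for p in(p0,p1)];r0,r1=np.linalg.norm(p0),np.linalg.norm(p1)
n=28;t=np.linspace(0,1,n+1);t=t
A=a0+(a1-a0)*t;R=r0+(r1-r0)*t
P=np.c_[R*np.cos(A),R*np.sin(A)]*1e3;print(np.diff(np.round(P),axis=0).astype(int).tolist(), np.round(P[-1]), -93.9/28)
E
```

```text
[[34, -17], [32, -19], [31, -21], [29, -23], [28, -24], [27, -26], [25, -27], [23, -28], [21, -30], [19, -30], [18, -32], [15, -32], [14, -33], [11, -34], [10, -34], [7, -34], [6, -34], [3, -35], [1, -34], [0, -35], [-3, -34], [-5, -33], [-6, -34], [-9, -32], [-10, -32], [-12, -31], [-14, -30], [-16, -29]] [ 512. -231.] -3.3535714285714286
```

Call:
{"name": "drive_tool", "arguments": {"increments": [{"dx": 34,"dy": -17,"az": -3.35,"jaw": 0},{"dx": 32,"dy": -19,"az": -3.35},{"dx": 31,"dy": -21,"az": -3.35},{"dx": 29,"dy": -23,"az": -3.35},{"dx": 28,"dy": -24,"az": -3.35},{"dx": 27,"dy": -26,"az": -3.35},{"dx": 25,"dy": -27,"az": -3.35},{"dx": 23,"dy": -28,"az": -3.35},{"dx": 21,"dy": -30,"az": -3.35},{"dx": 19,"dy": -30,"az": -3.35},{"dx": 18,"dy": -32,"az": -3.35},{"dx": 15,"dy": -32,"az": -3.35},{"dx": 14,"dy": -33,"az": -3.35},{"dx": 11,"dy": -34,"az": -3.35}], "grip_force": 40}}

```text
$.increments[0]: bad value
```

Call:
{"name": "drive_tool", "arguments": {"increments": [{"dx": 10,"dy": -34,"az": -3.35,"jaw": 0},{"dx": 7,"dy": -34,"az": -3.35},{"dx": 6,"dy": -34,"az": -3.35},{"dx": 3,"dy": -35,"az": -3.35},{"dx": 1,"dy": -34,"az": -3.35},{"dx": 0,"dy": -35,"az": -3.35},{"dx": -3,"dy": -34,"az": -3.35},{"dx": -5,"dy": -33,"az": -3.35},{"dx": -6,"dy": -34,"az": -3.35},{"dx": -9,"dy": -32,"az": -3.35},{"dx": -10,"dy": -32,"az": -3.35},{"dx": -12,"dy": -31,"az": -3.35},{"dx": -14,"dy": -30,"az": -3.35},{"dx": -16,"dy": -29,"az": -3.45},{"dz": -30},{"dz": -30},{"dz": -30},{},{}]}}

```text
$.increments[0]: bad value
```

```bash
python3 - <<'E'
from m import *
from station import robot
o=robot.get_obs()
print(o['time'],o['eef_pos'],o['tcp_rot'],o['contact_force'],o['width'])
a=robot.camera('top')['pixels'];b=robot.camera('scene')['pixels']
a=cv2.resize(a[200:380,340:520],None,fx=2.2,fy=2.2);b=cv2.resize(b[140:320,100:280],None,fx=2.2,fy=2.2)
cv2.imwrite('pics/p1.png',np.hstack([a,b]))
E
```

```text
0.2 [0.23300845 0.60648286 0.23075019] [1.79996630e+02 5.91568864e-02 6.89832635e+01] [ 0.09467181  0.67718637 -0.48203283] 0.9988357012107493
```

View pics/p1.png

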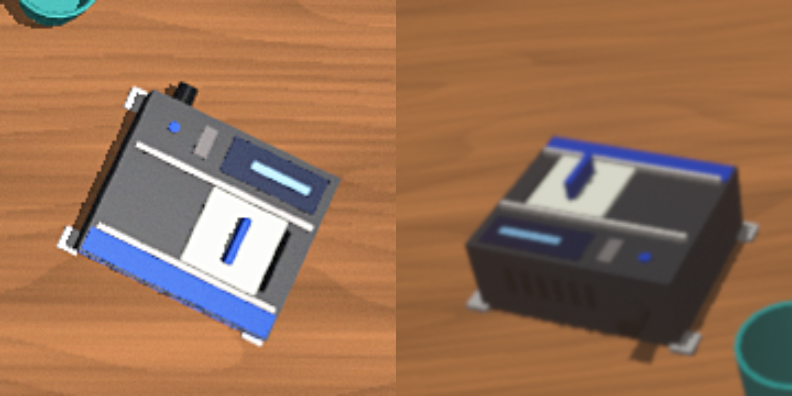

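Both calls were refused and nothing moved. The rows probably need every field, so I'll retry with all of them filled in.

Call:
{"name": "drive_tool", "arguments": {"increments": [{"ax": 0,"ay": 0,"az": -3.35,"dx": 34,"dy": -17,"dz": 0,"jaw": 0},{"ax": 0,"ay": 0,"az": -3.35,"dx": 32,"dy": -19,"dz": 0,"jaw": 0},{"ax": 0,"ay": 0,"az": -3.35,"dx": 31,"dy": -21,"dz": 0,"jaw": 0},{"ax": 0,"ay": 0,"az": -3.35,"dx": 29,"dy": -23,"dz": 0,"jaw": 0},{"ax": 0,"ay": 0,"az": -3.35,"dx": 28,"dy": -24,"dz": 0,"jaw": 0},{"ax": 0,"ay": 0,"az": -3.35,"dx": 27,"dy": -26,"dz": 0,"jaw": 0},{"ax": 0,"ay": 0,"az": -3.35,"dx": 25,"dy": -27,"dz": 0,"jaw": 0},{"ax": 0,"ay": 0,"az": -3.35,"dx": 23,"dy": -28,"dz": 0,"jaw": 0},{"ax": 0,"ay": 0,"az": -3.35,"dx": 21,"dy": -30,"dz": 0,"jaw": 0},{"ax": 0,"ay": 0,"az": -3.35,"dx": 19,"dy": -30,"dz": 0,"jaw": 0},{"ax": 0,"ay": 0,"az": -3.35,"dx": 18,"dy": -32,"dz": 0,"jaw": 0},{"ax": 0,"ay": 0,"az": -3.35,"dx": 15,"dy": -32,"dz": 0,"jaw": 0},{"ax": 0,"ay": 0,"az": -3.35,"dx": 14,"dy": -33,"dz": 0,"jaw": 0},{"ax": 0,"ay": 0,"az": -3.35,"dx": 11,"dy": -34,"dz": 0,"jaw": 0}], "grip_force": 40}}

```text
time: 1.47
eef_pos: [0.5608, 0.2291, 0.2313]
tcp_rot: [180.0, -0.0, 21.9]
contact_force: [-0.7, 0.1, -0.6]
width: -0.005
```

Call:
{"name": "drive_tool", "arguments": {"increments": [{"ax": 0,"ay": 0,"az": -3.35,"dx": 10,"dy": -34,"dz": 0,"jaw": 0},{"ax": 0,"ay": 0,"az": -3.35,"dx": 7,"dy": -34,"dz": 0,"jaw": 0},{"ax": 0,"ay": 0,"az": -3.35,"dx": 6,"dy": -34,"dz": 0,"jaw": 0},{"ax": 0,"ay": 0,"az": -3.35,"dx": 3,"dy": -35,"dz": 0,"jaw": 0},{"ax": 0,"ay": 0,"az": -3.35,"dx": 1,"dy": -34,"dz": 0,"jaw": 0},{"ax": 0,"ay": 0,"az": -3.35,"dx": 0,"dy": -35,"dz": 0,"jaw": 0},{"ax": 0,"ay": 0,"az": -3.35,"dx": -3,"dy": -34,"dz": 0,"jaw": 0},{"ax": 0,"ay": 0,"az": -3.35,"dx": -5,"dy": -33,"dz": 0,"jaw": 0},{"ax": 0,"ay": 0,"az": -3.35,"dx": -6,"dy": -34,"dz": 0,"jaw": 0},{"ax": 0,"ay": 0,"az": -3.35,"dx": -9,"dy": -32,"dz": 0,"jaw": 0},{"ax": 0,"ay": 0,"az": -3.35,"dx": -10,"dy": -32,"dz": 0,"jaw": 0},{"ax": 0,"ay": 0,"az": -3.35,"dx": -12,"dy": -31,"dz": 0,"jaw": 0},{"ax": 0,"ay": 0,"az": -3.35,"dx": -14,"dy": -30,"dz": 0,"jaw": 0},{"ax": 0,"ay": 0,"az": -3.45,"dx": -16,"dy": -29,"dz": 0,"jaw": 0},{"ax": 0,"ay": 0,"az": 0,"dx": 0,"dy": 0,"dz": -40,"jaw": 0},{"ax": 0,"ay": 0,"az": 0,"dx": 0,"dy": 0,"dz": -40,"jaw": 0},{"ax": 0,"ay": 0,"az": 0,"dx": 0,"dy": 0,"dz": -30,"jaw": 0},{"ax": 0,"ay": 0,"az": 0,"dx": 0,"dy": 0,"dz": 0,"jaw": 0},{"ax": 0,"ay": 0,"az": 0,"dx": 0,"dy": 0,"dz": 0,"jaw": 0},{"ax": 0,"ay": 0,"az": 0,"dx": 0,"dy": 0,"dz": 0,"jaw": 0}]}}

```text
time: 3.13
eef_pos: [0.5131, -0.2308, 0.1232]
tcp_rot: [-180.0, -0.1, -24.9]
contact_force: [-0.1, -0.5, 0.3]
width: 0.005
```

```bash
cat > look.py <<'E'
from m import *
from station import robot
import sys
o=robot.get_obs()
U=np.array([.5415,-.1916]);a=np.radians(-24.9)
d=o['eef_pos'][:2]-U; c,s=np.cos(a),np.sin(a)
f=o['contact_force']
print(o['time'],np.round(o['eef_pos'],4),np.round(o['tcp_rot'],2),np.round(f,1),round(o['width'],3))
print('local mm',np.round([(c*d[0]+s*d[1])*1e3,(-s*d[0]+c*d[1])*1e3],1),'flocal',np.round([c*f[0]+s*f[1],-s*f[0]+c*f[1]],1))
a=robot.camera('top')['pixels'];b=robot.camera('scene')['pixels']
a=cv2.resize(a[215:375,345:510],None,fx=2.4,fy=2.4,interpolation=cv2.INTER_CUBIC);b=cv2.resize(b[150:310,110:275],None,fx=2.4,fy=2.4,interpolation=cv2.INTER_CUBIC)
cv2.imwrite(sys.argv[1],np.hstack([a,b]))
E
python3 look.py pics/p2.png
```

```text
3.1333 [ 0.5131 -0.2308  0.1232] [-1.800e+02 -1.100e-01 -2.492e+01] [-0.1 -0.5  0.3] 0.005
local mm [ -9.3 -47.5] flocal [ 0.2 -0.5]
```

View pics/p2.png

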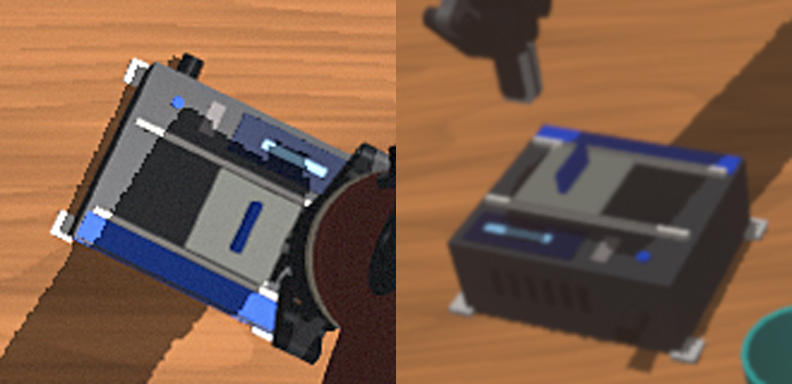

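The fingertip appears where the calibration predicts, about (162,191) in the scene view, on the -y side of the tab. I'll go down to z≈70 mm and push part of the way.

Call:
{"name": "drive_tool", "arguments": {"increments": [{"ax": 0,"ay": 0,"az": 0,"dx": 0,"dy": 0,"dz": -18,"jaw": 0},{"ax": 0,"ay": 0,"az": 0,"dx": 0,"dy": 0,"dz": -18,"jaw": 0},{"ax": 0,"ay": 0,"az": 0,"dx": 0,"dy": 0,"dz": -14,"jaw": 0},{"ax": 0,"ay": 0,"az": 0,"dx": 0,"dy": 0,"dz": 0,"jaw": 0},{"ax": 0,"ay": 0,"az": 0,"dx": 1.68,"dy": 3.63,"dz": 0,"jaw": 0},{"ax": 0,"ay": 0,"az": 0,"dx": 1.68,"dy": 3.63,"dz": 0,"jaw": 0},{"ax": 0,"ay": 0,"az": 0,"dx": 1.68,"dy": 3.63,"dz": 0,"jaw": 0},{"ax": 0,"ay": 0,"az": 0,"dx": 1.68,"dy": 3.63,"dz": 0,"jaw": 0},{"ax": 0,"ay": 0,"az": 0,"dx": 1.68,"dy": 3.63,"dz": 0,"jaw": 0},{"ax": 0,"ay": 0,"az": 0,"dx": 0,"dy": 0,"dz": 0,"jaw": 0},{"ax": 0,"ay": 0,"az": 0,"dx": 0,"dy": 0,"dz": 0,"jaw": 0}]}}

```text
time: 4.15
eef_pos: [0.5208, -0.2116, 0.0715]
tcp_rot: [-180.0, 0.0, -24.9]
contact_force: [-1.1, 0.3, -1.6]
width: 0.001
```

```bash
python3 look.py pics/p3.png
```

```text
4.15 [ 0.5208 -0.2116  0.0715] [-179.98    0.    -24.87] [-1.1  0.3 -1.6] 0.001
local mm [-10.4 -26.9] flocal [-1.1 -0.2]
```

View pics/p3.png

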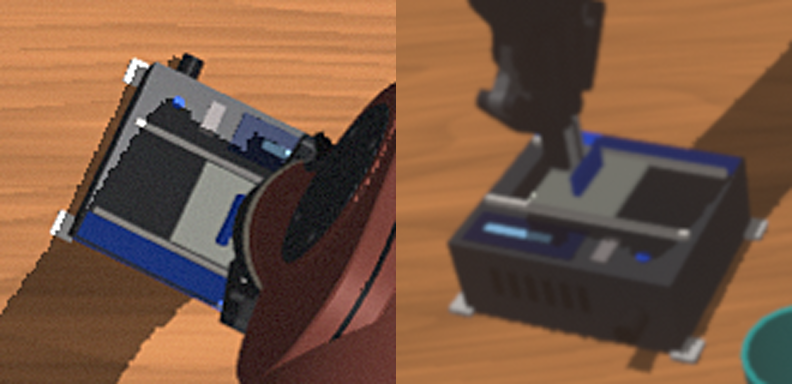

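The picture shows the finger against the tab (scene crop about (575,165)), and the cover is moving. I'll keep pushing toward the stop.

Call:
{"name": "drive_tool", "arguments": {"increments": [{"ax": 0,"ay": 0,"az": 0,"dx": 1.9,"dy": 4.1,"dz": 0,"jaw": 0},{"ax": 0,"ay": 0,"az": 0,"dx": 1.9,"dy": 4.1,"dz": 0,"jaw": 0},{"ax": 0,"ay": 0,"az": 0,"dx": 1.9,"dy": 4.1,"dz": 0,"jaw": 0},{"ax": 0,"ay": 0,"az": 0,"dx": 1.9,"dy": 4.1,"dz": 0,"jaw": 0},{"ax": 0,"ay": 0,"az": 0,"dx": 1.9,"dy": 4.1,"dz": 0,"jaw": 0},{"ax": 0,"ay": 0,"az": 0,"dx": 1.9,"dy": 4.1,"dz": 0,"jaw": 0},{"ax": 0,"ay": 0,"az": 0,"dx": 1.9,"dy": 4.1,"dz": 0,"jaw": 0},{"ax": 0,"ay": 0,"az": 0,"dx": 1.68,"dy": 3.63,"dz": 0,"jaw": 0},{"ax": 0,"ay": 0,"az": 0,"dx": 0,"dy": 0,"dz": 0,"jaw": 0},{"ax": 0,"ay": 0,"az": 0,"dx": 0,"dy": 0,"dz": 0,"jaw": 0}]}}

```text
time: 5.08
eef_pos: [0.5357, -0.1792, 0.0712]
tcp_rot: [-180.0, 0.0, -24.9]
contact_force: [0.6, 0.0, -0.3]
width: 0.0
```

```bash
python3 look.py pics/p4.png
```

```text
5.0833 [ 0.5357 -0.1792  0.0712] [-1.7998e+02  1.0000e-02 -2.4870e+01] [ 0.6  0.  -0.3] 0.0
local mm [-10.5   8.9] flocal [0.6 0.3]
```

View pics/p4.png

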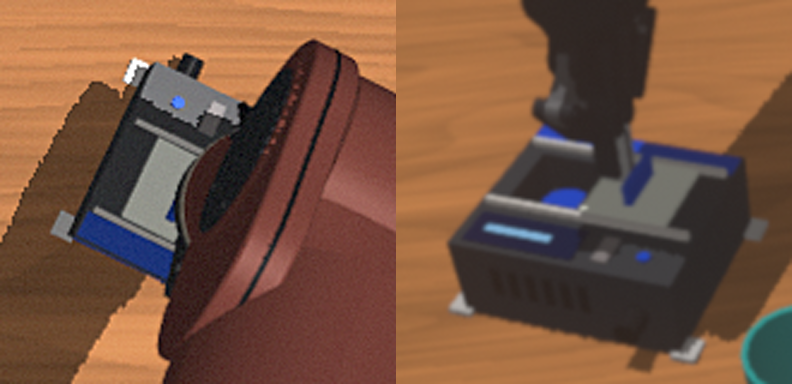

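The blue key is now visible in the well (scene crop about (565,200)). There is no stop force yet, so I'll creep forward.

Call:
{"name": "drive_tool", "arguments": {"increments": [{"ax": 0,"ay": 0,"az": 0,"dx": 0.42,"dy": 0.91,"dz": 0,"jaw": 0},{"ax": 0,"ay": 0,"az": 0,"dx": 0.42,"dy": 0.91,"dz": 0,"jaw": 0},{"ax": 0,"ay": 0,"az": 0,"dx": 0.42,"dy": 0.91,"dz": 0,"jaw": 0},{"ax": 0,"ay": 0,"az": 0,"dx": 0.42,"dy": 0.91,"dz": 0,"jaw": 0},{"ax": 0,"ay": 0,"az": 0,"dx": 0,"dy": 0,"dz": 0,"jaw": 0},{"ax": 0,"ay": 0,"az": 0,"dx": 0,"dy": 0,"dz": 0,"jaw": 0}]}}

```text
time: 5.68
eef_pos: [0.537, -0.1765, 0.0713]
tcp_rot: [180.0, 0.0, -24.9]
contact_force: [-1.5, -3.0, 0.1]
width: 0.001
```

```bash
python3 look.py pics/p5.png
```

```text
5.6833 [ 0.537  -0.1765  0.0713] [179.97   0.   -24.94] [-1.5 -3.   0.1] 0.001
local mm [-10.4  11.8] flocal [-0.1 -3.4]
```

Call:
{"name": "drive_tool", "arguments": {"increments": [{"ax": 0,"ay": 0,"az": 0,"dx": 0.42,"dy": 0.91,"dz": 0,"jaw": 0},{"ax": 0,"ay": 0,"az": 0,"dx": 0.42,"dy": 0.91,"dz": 0,"jaw": 0},{"ax": 0,"ay": 0,"az": 0,"dx": 0.42,"dy": 0.91,"dz": 0,"jaw": 0},{"ax": 0,"ay": 0,"az": 0,"dx": 0,"dy": 0,"dz": 0,"jaw": 0},{"ax": 0,"ay": 0,"az": 0,"dx": 0,"dy": 0,"dz": 0,"jaw": 0}]}}

```text
time: 6.2
eef_pos: [0.5371, -0.1763, 0.0713]
tcp_rot: [179.8, 0.0, -25.1]
contact_force: [-5.0, -10.6, 1.4]
width: -0.0
```

```bash
python3 look.py pics/p6.png
```

```text
6.2 [ 0.5371 -0.1763  0.0713] [ 1.7981e+02  1.0000e-02 -2.5050e+01] [ -5.  -10.6   1.4] -0.0
local mm [-10.5  12. ] flocal [ -0.1 -11.8]
```

View pics/p6.png

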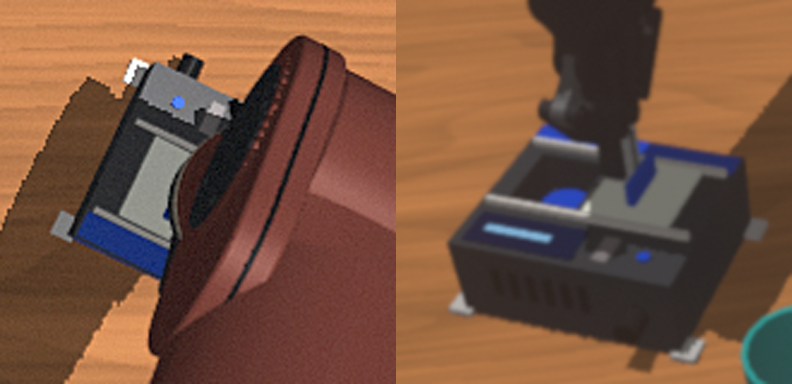

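The cover is at its stop: 12 N resisting and no further motion. I'll back off, lift, move over the well and go down to just above the key.

Call:
{"name": "drive_tool", "arguments": {"increments": [{"ax": 0,"ay": 0,"az": 0,"dx": -2.1,"dy": -4.5,"dz": 0,"jaw": 0},{"ax": 0,"ay": 0,"az": 0,"dx": -0.8,"dy": -1.8,"dz": 0,"jaw": 0},{"ax": 0,"ay": 0,"az": 0,"dx": 0,"dy": 0,"dz": 10,"jaw": 0},{"ax": 0,"ay": 0,"az": 0,"dx": 0,"dy": 0,"dz": 12,"jaw": 0},{"ax": 0,"ay": 0,"az": 0,"dx": -4.6,"dy": -10,"dz": 0,"jaw": 0},{"ax": 0,"ay": 0,"az": 0,"dx": -4.6,"dy": -10,"dz": 0,"jaw": 0},{"ax": 0,"ay": 0,"az": 0,"dx": -4.6,"dy": -10,"dz": 0,"jaw": 0},{"ax": 0,"ay": 0,"az": 0,"dx": -4.5,"dy": -9.7,"dz": 0,"jaw": 0},{"ax": 0,"ay": 0,"az": 0,"dx": 0,"dy": 0,"dz": -15,"jaw": 0},{"ax": 0,"ay": 0,"az": 0,"dx": 0,"dy": 0,"dz": -10,"jaw": 0},{"ax": 0,"ay": 0,"az": 0,"dx": 0,"dy": 0,"dz": 0,"jaw": 0},{"ax": 0,"ay": 0,"az": 0,"dx": 0,"dy": 0,"dz": 0,"jaw": 0}]}}

```text
time: 7.3
eef_pos: [0.5165, -0.2194, 0.0676]
tcp_rot: [180.0, 0.1, -24.9]
contact_force: [0.4, 0.1, 0.5]
width: 0.0
```

```bash
python3 look.py pics/p7.png
```

```text
7.3 [ 0.5165 -0.2194  0.0676] [ 1.7997e+02  1.1000e-01 -2.4930e+01] [0.4 0.1 0.5] 0.0
local mm [-11.  -35.7] flocal [0.3 0.3]
```

View pics/p7.png

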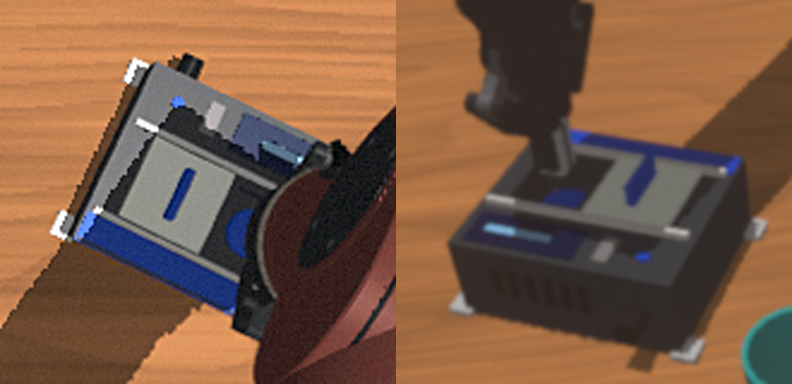

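The cover is fully open and the finger is over the well, with the key visible beneath it. I'll go down onto the key.

Call:
{"name": "drive_tool", "arguments": {"increments": [{"ax": 0,"ay": 0,"az": 0,"dx": 1,"dy": 0.2,"dz": 0,"jaw": 0},{"ax": 0,"ay": 0,"az": 0,"dx": 0,"dy": 0,"dz": -7,"jaw": 0},{"ax": 0,"ay": 0,"az": 0,"dx": 0,"dy": 0,"dz": -7,"jaw": 0},{"ax": 0,"ay": 0,"az": 0,"dx": 0,"dy": 0,"dz": -6,"jaw": 0},{"ax": 0,"ay": 0,"az": 0,"dx": 0,"dy": 0,"dz": -4,"jaw": 0},{"ax": 0,"ay": 0,"az": 0,"dx": 0,"dy": 0,"dz": -3,"jaw": 0},{"ax": 0,"ay": 0,"az": 0,"dx": 0,"dy": 0,"dz": -2,"jaw": 0},{"ax": 0,"ay": 0,"az": 0,"dx": 0,"dy": 0,"dz": -2,"jaw": 0},{"ax": 0,"ay": 0,"az": 0,"dx": 0,"dy": 0,"dz": -2,"jaw": 0},{"ax": 0,"ay": 0,"az": 0,"dx": 0,"dy": 0,"dz": -2,"jaw": 0},{"ax": 0,"ay": 0,"az": 0,"dx": 0,"dy": 0,"dz": 0,"jaw": 0},{"ax": 0,"ay": 0,"az": 0,"dx": 0,"dy": 0,"dz": 0,"jaw": 0}]}}

```text
time: 8.4
eef_pos: [0.5182, -0.2193, 0.034]
tcp_rot: [-180.0, 0.0, -24.9]
contact_force: [-5.2, 2.3, 13.1]
width: 0.001
```

```bash
python3 look.py pics/p8.png
```

```text
8.4 [ 0.5182 -0.2193  0.034 ] [-1.7996e+02  2.0000e-02 -2.4930e+01] [-5.2  2.3 13.1] 0.001
local mm [ -9.5 -34.9] flocal [-5.7 -0.2]
```

View pics/p8.png

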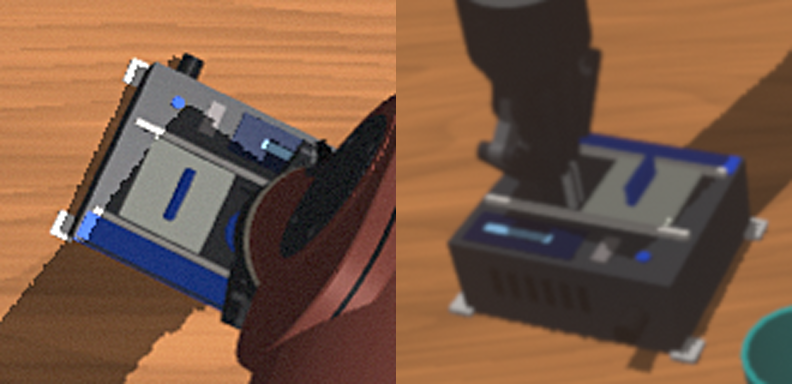

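z is 34.0 mm with 13 N upward, so the key has bottomed (the spring alone takes about 4 N). I'll press 0.5 mm more and hold for about 3 s.

Call:
{"name": "drive_tool", "arguments": {"increments": [{"ax": 0,"ay": 0,"az": 0,"dx": 0,"dy": 0,"dz": -0.5,"jaw": 0},{"ax": 0,"ay": 0,"az": 0,"dx": 0,"dy": 0,"dz": 0,"jaw": 0},{"ax": 0,"ay": 0,"az": 0,"dx": 0,"dy": 0,"dz": 0,"jaw": 0},{"ax": 0,"ay": 0,"az": 0,"dx": 0,"dy": 0,"dz": 0,"jaw": 0},{"ax": 0,"ay": 0,"az": 0,"dx": 0,"dy": 0,"dz": 0,"jaw": 0},{"ax": 0,"ay": 0,"az": 0,"dx": 0,"dy": 0,"dz": 0,"jaw": 0},{"ax": 0,"ay": 0,"az": 0,"dx": 0,"dy": 0,"dz": 0,"jaw": 0},{"ax": 0,"ay": 0,"az": 0,"dx": 0,"dy": 0,"dz": 0,"jaw": 0},{"ax": 0,"ay": 0,"az": 0,"dx": 0,"dy": 0,"dz": 0,"jaw": 0},{"ax": 0,"ay": 0,"az": 0,"dx": 0,"dy": 0,"dz": 0,"jaw": 0},{"ax": 0,"ay": 0,"az": 0,"dx": 0,"dy": 0,"dz": 0,"jaw": 0},{"ax": 0,"ay": 0,"az": 0,"dx": 0,"dy": 0,"dz": 0,"jaw": 0},{"ax": 0,"ay": 0,"az": 0,"dx": 0,"dy": 0,"dz": 0,"jaw": 0},{"ax": 0,"ay": 0,"az": 0,"dx": 0,"dy": 0,"dz": 0,"jaw": 0},{"ax": 0,"ay": 0,"az": 0,"dx": 0,"dy": 0,"dz": 0,"jaw": 0},{"ax": 0,"ay": 0,"az": 0,"dx": 0,"dy": 0,"dz": 0,"jaw": 0},{"ax": 0,"ay": 0,"az": 0,"dx": 0,"dy": 0,"dz": 0,"jaw": 0},{"ax": 0,"ay": 0,"az": 0,"dx": 0,"dy": 0,"dz": 0,"jaw": 0},{"ax": 0,"ay": 0,"az": 0,"dx": 0,"dy": 0,"dz": 0,"jaw": 0},{"ax": 0,"ay": 0,"az": 0,"dx": 0,"dy": 0,"dz": 0,"jaw": 0}]}}

```text
time: 10.17
eef_pos: [0.5182, -0.2193, 0.0339]
tcp_rot: [-179.9, 0.0, -24.9]
contact_force: [-6.8, 3.9, 16.7]
width: 0.001
```

Call:
{"name": "drive_tool", "arguments": {"increments": [{"ax": 0,"ay": 0,"az": 0,"dx": 0,"dy": 0,"dz": 0,"jaw": 0},{"ax": 0,"ay": 0,"az": 0,"dx": 0,"dy": 0,"dz": 0,"jaw": 0},{"ax": 0,"ay": 0,"az": 0,"dx": 0,"dy": 0,"dz": 0,"jaw": 0},{"ax": 0,"ay": 0,"az": 0,"dx": 0,"dy": 0,"dz": 0,"jaw": 0},{"ax": 0,"ay": 0,"az": 0,"dx": 0,"dy": 0,"dz": 0,"jaw": 0},{"ax": 0,"ay": 0,"az": 0,"dx": 0,"dy": 0,"dz": 0,"jaw": 0},{"ax": 0,"ay": 0,"az": 0,"dx": 0,"dy": 0,"dz": 0,"jaw": 0},{"ax": 0,"ay": 0,"az": 0,"dx": 0,"dy": 0,"dz": 0,"jaw": 0},{"ax": 0,"ay": 0,"az": 0,"dx": 0,"dy": 0,"dz": 0,"jaw": 0},{"ax": 0,"ay": 0,"az": 0,"dx": 0,"dy": 0,"dz": 0,"jaw": 0},{"ax": 0,"ay": 0,"az": 0,"dx": 0,"dy": 0,"dz": 0,"jaw": 0},{"ax": 0,"ay": 0,"az": 0,"dx": 0,"dy": 0,"dz": 0,"jaw": 0},{"ax": 0,"ay": 0,"az": 0,"dx": 0,"dy": 0,"dz": 0,"jaw": 0},{"ax": 0,"ay": 0,"az": 0,"dx": 0,"dy": 0,"dz": 0,"jaw": 0},{"ax": 0,"ay": 0,"az": 0,"dx": 0,"dy": 0,"dz": 0,"jaw": 0},{"ax": 0,"ay": 0,"az": 0,"dx": 0,"dy": 0,"dz": 0,"jaw": 0},{"ax": 0,"ay": 0,"az": 0,"dx": 0,"dy": 0,"dz": 0,"jaw": 0},{"ax": 0,"ay": 0,"az": 0,"dx": 0,"dy": 0,"dz": 0,"jaw": 0}]}}

```text
time: 11.67
eef_pos: [0.5182, -0.2193, 0.0339]
tcp_rot: [-179.9, 0.0, -24.9]
contact_force: [-6.6, 3.3, 17.1]
width: -0.001
```

Held for 3.3 s at 17 N. Now I'll lift straight up and cross to the +y side of the tab.

Call:
{"name": "drive_tool", "arguments": {"increments": [{"ax": 0,"ay": 0,"az": 0,"dx": 0,"dy": 0,"dz": 8,"jaw": 0},{"ax": 0,"ay": 0,"az": 0,"dx": 0,"dy": 0,"dz": 16,"jaw": 0},{"ax": 0,"ay": 0,"az": 0,"dx": 0,"dy": 0,"dz": 20,"jaw": 0},{"ax": 0,"ay": 0,"az": 0,"dx": 0,"dy": 0,"dz": 20,"jaw": 0},{"ax": 0,"ay": 0,"az": 0,"dx": 0,"dy": 0,"dz": 16,"jaw": 0},{"ax": 0,"ay": 0,"az": 0,"dx": 5.1,"dy": 11,"dz": 0,"jaw": 0},{"ax": 0,"ay": 0,"az": 0,"dx": 5.1,"dy": 11,"dz": 0,"jaw": 0},{"ax": 0,"ay": 0,"az": 0,"dx": 5.1,"dy": 11,"dz": 0,"jaw": 0},{"ax": 0,"ay": 0,"az": 0,"dx": 5.1,"dy": 11,"dz": 0,"jaw": 0},{"ax": 0,"ay": 0,"az": 0,"dx": 5.1,"dy": 11,"dz": 0,"jaw": 0},{"ax": 0,"ay": 0,"az": 0,"dx": 5.1,"dy": 11,"dz": 0,"jaw": 0},{"ax": 0,"ay": 0,"az": 0,"dx": 5.1,"dy": 11,"dz": 0,"jaw": 0},{"ax": 0,"ay": 0,"az": 0,"dx": 0,"dy": 0,"dz": 0,"jaw": 0},{"ax": 0,"ay": 0,"az": 0,"dx": 0,"dy": 0,"dz": 0,"jaw": 0}]}}

```text
time: 12.83
eef_pos: [0.5542, -0.1414, 0.1126]
tcp_rot: [180.0, 0.0, -24.8]
contact_force: [0.4, -1.0, 0.2]
width: -0.0
```

```bash
python3 look.py pics/p9.png
```

```text
12.8333 [ 0.5542 -0.1414  0.1126] [ 1.7998e+02  2.0000e-02 -2.4820e+01] [ 0.4 -1.   0.2] -0.0
local mm [-9.6 50.8] flocal [ 0.8 -0.8]
```

View pics/p9.png

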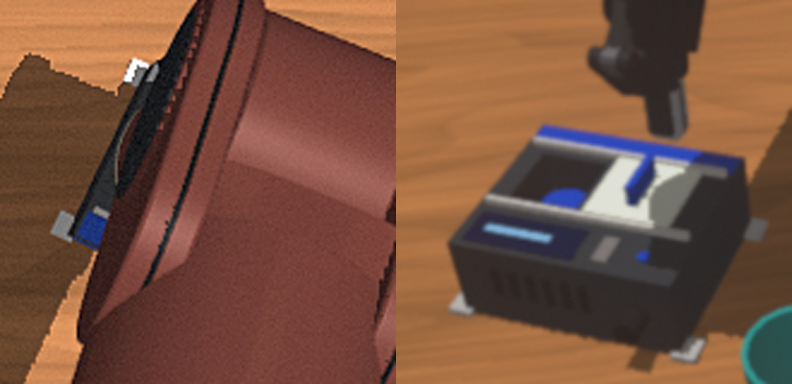

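The key is back up (scene crop about (565,197)) and the finger is beyond the tab. I'll lower it and push the cover shut, stopping just short.

Call:
{"name": "drive_tool", "arguments": {"increments": [{"ax": 0,"ay": 0,"az": 0,"dx": 0,"dy": 0,"dz": -16,"jaw": 0},{"ax": 0,"ay": 0,"az": 0,"dx": 0,"dy": 0,"dz": -15,"jaw": 0},{"ax": 0,"ay": 0,"az": 0,"dx": 0,"dy": 0,"dz": -10,"jaw": 0},{"ax": 0,"ay": 0,"az": 0,"dx": 0,"dy": 0,"dz": 0,"jaw": 0},{"ax": 0,"ay": 0,"az": 0,"dx": -1.7,"dy": -3.7,"dz": 0,"jaw": 0},{"ax": 0,"ay": 0,"az": 0,"dx": -1.7,"dy": -3.7,"dz": 0,"jaw": 0},{"ax": 0,"ay": 0,"az": 0,"dx": -2.3,"dy": -4.9,"dz": 0,"jaw": 0},{"ax": 0,"ay": 0,"az": 0,"dx": -2.3,"dy": -4.9,"dz": 0,"jaw": 0},{"ax": 0,"ay": 0,"az": 0,"dx": -2.3,"dy": -4.9,"dz": 0,"jaw": 0},{"ax": 0,"ay": 0,"az": 0,"dx": -2.3,"dy": -4.9,"dz": 0,"jaw": 0},{"ax": 0,"ay": 0,"az": 0,"dx": -2.3,"dy": -4.9,"dz": 0,"jaw": 0},{"ax": 0,"ay": 0,"az": 0,"dx": -2.3,"dy": -4.9,"dz": 0,"jaw": 0},{"ax": 0,"ay": 0,"az": 0,"dx": -2.3,"dy": -4.9,"dz": 0,"jaw": 0},{"ax": 0,"ay": 0,"az": 0,"dx": -2.3,"dy": -4.9,"dz": 0,"jaw": 0},{"ax": 0,"ay": 0,"az": 0,"dx": -2.3,"dy": -4.9,"dz": 0,"jaw": 0},{"ax": 0,"ay": 0,"az": 0,"dx": -2.3,"dy": -4.9,"dz": 0,"jaw": 0},{"ax": 0,"ay": 0,"az": 0,"dx": -1.7,"dy": -3.7,"dz": 0,"jaw": 0},{"ax": 0,"ay": 0,"az": 0,"dx": 0,"dy": 0,"dz": 0,"jaw": 0},{"ax": 0,"ay": 0,"az": 0,"dx": 0,"dy": 0,"dz": 0,"jaw": 0}]}}

```text
time: 14.52
eef_pos: [0.5253, -0.2028, 0.0716]
tcp_rot: [180.0, 0.0, -25.0]
contact_force: [-0.1, -1.0, 0.1]
width: -0.004
```

```bash
python3 look.py pics/p10.png
```

```text
14.5167 [ 0.5253 -0.2028  0.0716] [ 1.7997e+02  3.0000e-02 -2.4960e+01] [-0.1 -1.   0.1] -0.004
local mm [-10.  -16.9] flocal [ 0.3 -1. ]
```

View pics/p10.png

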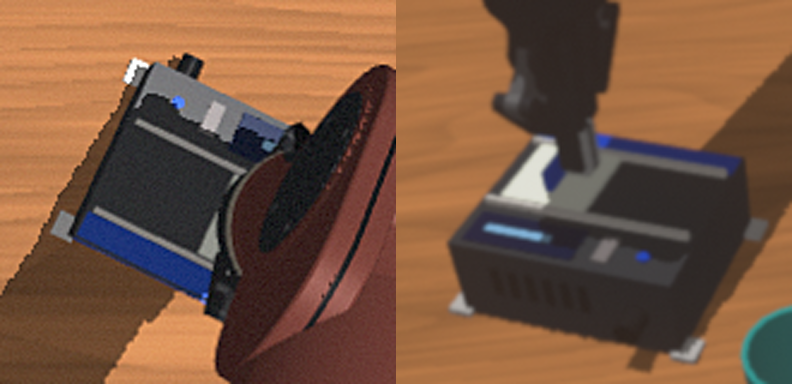

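The cover is nearly shut. I'll creep to the stop.

Call:
{"name": "drive_tool", "arguments": {"increments": [{"ax": 0,"ay": 0,"az": 0,"dx": -0.42,"dy": -0.91,"dz": 0,"jaw": 0},{"ax": 0,"ay": 0,"az": 0,"dx": -0.42,"dy": -0.91,"dz": 0,"jaw": 0},{"ax": 0,"ay": 0,"az": 0,"dx": -0.42,"dy": -0.91,"dz": 0,"jaw": 0},{"ax": 0,"ay": 0,"az": 0,"dx": -0.42,"dy": -0.91,"dz": 0,"jaw": 0},{"ax": 0,"ay": 0,"az": 0,"dx": -0.42,"dy": -0.91,"dz": 0,"jaw": 0},{"ax": 0,"ay": 0,"az": 0,"dx": -0.42,"dy": -0.91,"dz": 0,"jaw": 0},{"ax": 0,"ay": 0,"az": 0,"dx": 0,"dy": 0,"dz": 0,"jaw": 0},{"ax": 0,"ay": 0,"az": 0,"dx": 0,"dy": 0,"dz": 0,"jaw": 0},{"ax": 0,"ay": 0,"az": 0,"dx": 0,"dy": 0,"dz": 0,"jaw": 0}]}}

```text
time: 15.37
eef_pos: [0.524, -0.2061, 0.0717]
tcp_rot: [-179.9, 0.0, -24.8]
contact_force: [2.0, 6.8, -1.5]
width: 0.0
```

```bash
python3 look.py pics/p11.png
```

```text
15.3667 [ 0.524  -0.2061  0.0717] [-1.7989e+02  2.0000e-02 -2.4840e+01] [ 2.   6.8 -1.5] 0.0
local mm [ -9.8 -20.5] flocal [-1.  7.]
```

Call:
{"name": "drive_tool", "arguments": {"increments": [{"ax": 0,"ay": 0,"az": 0,"dx": -0.42,"dy": -0.91,"dz": 0,"jaw": 0},{"ax": 0,"ay": 0,"az": 0,"dx": -0.42,"dy": -0.91,"dz": 0,"jaw": 0},{"ax": 0,"ay": 0,"az": 0,"dx": 0,"dy": 0,"dz": 0,"jaw": 0},{"ax": 0,"ay": 0,"az": 0,"dx": 0,"dy": 0,"dz": 0,"jaw": 0},{"ax": 0,"ay": 0,"az": 0,"dx": 0,"dy": 0,"dz": 0,"jaw": 0}]}}

```text
time: 15.88
eef_pos: [0.5239, -0.2062, 0.0718]
tcp_rot: [-179.8, 0.0, -24.8]
contact_force: [4.1, 10.9, 0.3]
width: 0.0
```

```bash
python3 look.py pics/p12.png
```

```text
15.8833 [ 0.5239 -0.2062  0.0718] [-1.7978e+02  3.0000e-02 -2.4760e+01] [ 4.1 10.9  0.3] 0.0
local mm [ -9.8 -20.7] flocal [-0.9 11.6]
```

The cover is hard against the shut stop at 11.6 N. I'll back off, lift, and swing the arm clear so I can take a final look.

Call:
{"name": "drive_tool", "arguments": {"increments": [{"ax": 0,"ay": 0,"az": 0,"dx": 1.7,"dy": 3.6,"dz": 0,"jaw": 0},{"ax": 0,"ay": 0,"az": 0,"dx": 2.5,"dy": 5.4,"dz": 0,"jaw": 0},{"ax": 0,"ay": 0,"az": 0,"dx": 0,"dy": 0,"dz": 0,"jaw": 0},{"ax": 0,"ay": 0,"az": 0,"dx": 0,"dy": 0,"dz": 20,"jaw": 0},{"ax": 0,"ay": 0,"az": 0,"dx": 0,"dy": 0,"dz": 30,"jaw": 0},{"ax": 0,"ay": 0,"az": 0,"dx": 0,"dy": 0,"dz": 40,"jaw": 0},{"ax": 0,"ay": 0,"az": 0,"dx": 0,"dy": 0,"dz": 40,"jaw": 0},{"ax": 0,"ay": 0,"az": 3,"dx": 12,"dy": 30,"dz": 0,"jaw": 0},{"ax": 0,"ay": 0,"az": 3,"dx": 11,"dy": 30,"dz": 0,"jaw": 0},{"ax": 0,"ay": 0,"az": 3,"dx": 9,"dy": 30,"dz": 0,"jaw": 0},{"ax": 0,"ay": 0,"az": 3,"dx": 6,"dy": 32,"dz": 0,"jaw": 0},{"ax": 0,"ay": 0,"az": 3,"dx": 3,"dy": 32,"dz": 0,"jaw": 0},{"ax": 0,"ay": 0,"az": 3,"dx": 0,"dy": 32,"dz": 0,"jaw": 0},{"ax": 0,"ay": 0,"az": 3,"dx": -2,"dy": 32,"dz": 0,"jaw": 0},{"ax": 0,"ay": 0,"az": 3,"dx": -3,"dy": 32,"dz": 0,"jaw": 0},{"ax": 0,"ay": 0,"az": 3,"dx": -5,"dy": 32,"dz": 0,"jaw": 0},{"ax": 0,"ay": 0,"az": 3,"dx": -8,"dy": 32,"dz": 0,"jaw": 0},{"ax": 0,"ay": 0,"az": 0,"dx": 0,"dy": 0,"dz": 0,"jaw": 0},{"ax": 0,"ay": 0,"az": 0,"dx": 0,"dy": 0,"dz": 0,"jaw": 0},{"ax": 0,"ay": 0,"az": 0,"dx": 0,"dy": 0,"dz": 0,"jaw": 0}]}}

```text
time: 17.65
eef_pos: [0.5498, 0.1124, 0.2018]
tcp_rot: [180.0, -0.0, 5.0]
contact_force: [0.4, -0.7, 0.8]
width: -0.004
```

```bash
python3 look.py pics/p13.png; python3 - <<'E'
import cv2
from station import robot
cv2.imwrite('pics/s13.png',robot.camera('scene')['pixels'])
E
```

```text
17.65 [0.5498 0.1124 0.2018] [179.96  -0.     5.02] [ 0.4 -0.7  0.8] -0.004
local mm [-120.4  279.2] flocal [ 0.6 -0.4]
```

View pics/p13.png

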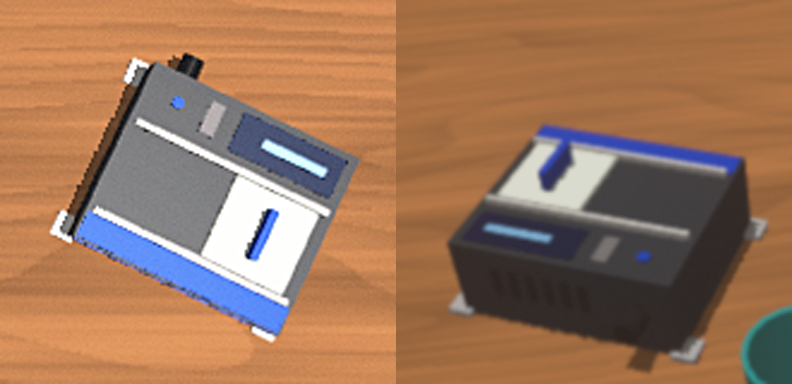

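View pics/s13.png

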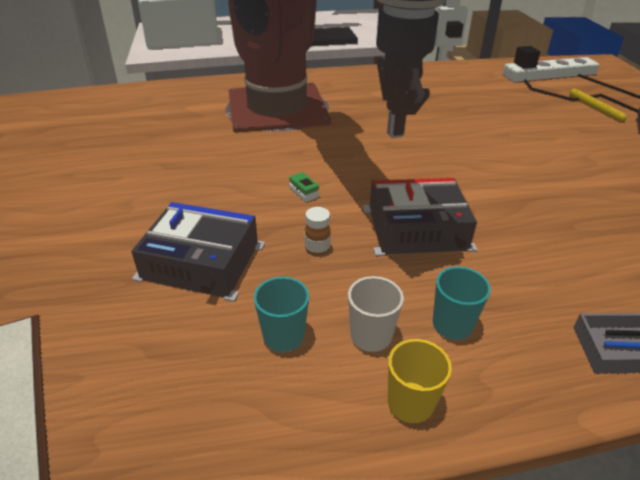

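The cover is shut (top crop about (262,235), no gap at the -y end). The red unit, jar, mugs and oximeter are where they started, and the arm is clear. Handing in.

```bash
python3 -c "
from station import robot
print(robot.sign_off())"
```

```text
the job is handed in; nothing more can be done
None
```

The job is done and handed in at about 18 s of the 54 s allowed; sign-off gives no verdict.

- **Opening:** I pushed the blue cover open by its tab until it hit the stop. It resisted with about 12 N and moved no further.
- **Pressing:** I pressed the key down to z = 34 mm, which is fully down, and held it there for at least 3.2 s at 13–17 N. A picture afterwards showed the key back up.
- **Closing:** I pushed the cover shut to its stop, again at about 12 N. The fingertip's travel between the two stops matches the cover's 60 mm stroke to about 1 mm. The final pictures show the cover over the well with no gap.
- **Everything else:** By eye, the red unit, jar, mugs and oximeter are unmoved. The arm is clear and touching nothing.

**Disagreements in the checks:**
- The first two move calls were refused because their rows left out fields. Nothing moved.
- The two cameras differed by 1–2 mm on the unit's position, within their calibration.
- While the key was held down there was also a sideways force of about 8 N. I took it to be friction on the key and did not check further.

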